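# Clamp the mustard jar in the ratchet jar holder

### The job

Stand the mustard jar upright in the jar clamp, between the V-shaped jaw and the sprung pad, and let go of it. Then pump the clamp's lever, one full stroke per tooth, until the jar is gripped firmly with the pad pushed about half way back, not crushed right back, and leave it so. Move the jaw only by its lever, never by hand, and leave the other jars and the mill where they stand.

Things in the scene. Friction and masses are not known exactly. Their poses are not given: they have to be found in the camera images.
- clamp: jar clamp fixed to the worktop: wooden board 130 (x) by 300 (y) by 10 mm with a steel ratchet. Origin: centre of the board's underside; y runs along the board from the rack end (-y) to the pad end (+y), z up. The jaw slides along y at x = 0; its ratchet has 8 mm teeth. Jaw and pad stand up to 56 mm above the worktop; the jar goes between them, with 14 to 32 mm of room to spare at first
- bay (a point): point on the board's top (10 mm above the worktop) at x = 0, y = 87 mm in the clamp's frame, about under the face of the sprung rubber pad (56 mm wide). The pad's block may be bolted up to 6 mm to either side of this along y: its place is not told, find it by eye or feel. Behind the pad is an 18 mm gap; the spring takes 4 N to start and 2 N more per mm, so 22 N half way
- jaw: sliding steel jaw: black rubber V, toothed rack behind. Origin: bottom of the V, at worktop height; axes as the clamp's. The V opens to +y, its faces slope 20 degrees and reach x = +-32 mm, 12 to 50 mm above the worktop. Each full stroke moves it 8 mm to +y (the first up to 13); if loaded, it is about 3 mm further at the stroke's end and settles back on the caught tooth. Drag 2.5 N, no way back
- lever_pivot (a point): upright axis of the lever, at x = 52, y = -95 mm in the clamp's frame, at worktop height. The handle is 130 mm from this axis and the driving pawl 32 mm, so the handle feels about a quarter of the jaw's force, plus 0.9 N (start of the stroke) to 1.4 N (end) of the return spring
- lever_grip (a point): middle of the lever's upright round black handle (18 mm diameter, 44 to 104 mm above the worktop, this point 76 mm above it). A stroke swings it 0.42 rad (55 mm) to the clamp's +y, clockwise from above, to a hard stop; a stroke short of nine tenths may not catch a tooth. Let go, it springs back; it must be right back before the next stroke. It starts at the -y end
- mustard_jar: squat glass jar of yellow mustard with a red lid, 56 mm diameter (54 mm at the glass where the jaws press), 85 mm high; origin at the centre of its foot, z up
- spice_jar: bystander: slim spice jar with a dark lid, 41 mm diameter, 105 mm high; origin at the centre of its foot
- salt_shaker: bystander: salt shaker with a domed grey top, 44 mm diameter, 90 mm high; origin at the centre of its foot
- pepper_mill: bystander: wooden pepper mill, 58 mm diameter, 135 mm high; origin at the centre of its foot
Mind the look-alikes: they are no part of the job. What is shaped like the mustard_jar but blue or turquoise is not meant.

How it is judged:
By the outcome, as a careful person would: the job done as asked, in the order asked, and still so for the second after the job is handed in, with the robot touching nothing.
It also fails if it takes over 72 s, if anything falls off the work surface, if the arm or the gripper's body presses on something with over 40 N, if the wrist force passes 120 N, or if a joint passes its speed limit or range.

### The arm

A 6-joint arm with a two-finger parallel gripper is mounted at the origin on a cart in front of the work surface, level with it; the furniture and walls round the work are solid. World frame = base frame: x ahead of the robot, y to its left, z up, the work surface at z = 0. Lengths are in m, angles in rad, forces in N, time in s.
With the tool pointing down it reaches from about 0.375 to 0.975 m from the base axis. Payload 3.8 kg.
Tool frame: the origin (TCP) lies at the very end of the fingers, on their centre line; the grasp point (between the pads) lies 19 mm behind it; z points along the fingers, y is the direction in which the jaws open and shut (so a half turn about z gives the same grasp; the last joint's range is limited). The gripper opens to 85 mm and grips with 20 to 120 N. Pads are 22 mm wide; open, the fingers measure 114 mm over their backs; the gripper's body (76 mm by 85 mm) begins 54 mm behind the grasp point. The pads swing forward as they close: fully open they stand 13 mm farther back than shut.
Start: joints at [-1.305, 0.264, 1.604, -0, 1.274, -0.037], TCP at [0.201, -0.644, 0.231] pointing down, gripper open.
Joint ranges: [-2.63, 2.63], [-0.94, 2.18], [0.31, 2.57], [-1.31, 4.45], [0, 2.66], [-2.55, 2.55]. Speed limits (rad/s): [2.57, 2.57, 3.14, 3.14, 3.14, 3.14].

### API

Orientations are given as a rotation vector (axis times angle).
In Python, from workcell import bot gives the robot as it stands.
- The arm moves only by the tool jog_arm, never from a script. Its argument "plan" is a list of rows, each an object of numbers: "claw": the closure, from 0 (fully open) to 1 (shut); "x", "y", "z": the shift along the tool's x, y, z in m; "turn": the turn about the tool's z in degrees. In form: [{"claw": .., "x": .., "y": .., "z": .., "turn": ..}, ...]. A call has 1 to 10 rows; each row shifts and turns the commanded pose from where the row before left it, along the tool's axes as they then stand; what a row does not reach is not made up. A row lasts 1/8 s, in which the tool goes at most 62.5 mm and 10.7 degrees, less where a joint would pass 70% of its speed; a pose out of reach is approached as far as the arm can. A call is refused whole if a number of a shift passes 0.0625 or a number of a turn 10.7, either way. A call with a gripper value outside its range is refused whole. The fingers move at their own pace and stop on an object; "newtons" is the grip in N (left out, the last holds). Time passes only in rows, so rows that do not move let the fingers close. It gives the time, the measured TCP pose, the force and the opening at its end, in the units of the state.
- bot.read_state(): the state, without advancing time (a new reading comes with each control period).
- bot.read_camera(name): name is "scene" or "top" or "wrist"; returns the picture (420x560x3 uint8, red, green, blue); there is no depth.
- bot.camera_params(name): a dict with "fx", "fy", "cx", "cy" (pixels), "world_to_cam" (4x4, takes a point from world to camera coordinates). Camera axes: x right, y up, looking along -z (the intrinsics and any distortion apply to the point x, -y, -z); pixel columns grow to the right and rows downward; lengths in m; the calibration is good to about 2 mm. A picture is of the moment at which its call begins: read the wrist's pose just before it. camera_params takes no time and is no camera call; for the wrist camera it gives the pose at the moment of the call.
- bot.finish_job(): hands the job in, once; it reports no verdict.
The state is a dict: "time": time; "q": joint angles; "joint_vel": joint speeds; "joint_torque": joint torques, N m; "tool_pos": TCP position; "tcp_rot": TCP orientation; "wrist_force": force on the tool from outside, world axes, zero at the start; "torque": the same for the moment, N m; "width": opening from 0.0 (shut) to 1.0 (fully open).
Only numpy, scipy, OpenCV 4.12 (cv2) and the standard library are available. Lean on these libraries where they do the work, as an engineer would, in place of code of your own. Each camera call takes 0.05 s, during which the arm holds its last target. There are 200 camera calls.

## Working session

There is one attempt and no reset: what is moved stays moved. The work goes in short steps, Python scripts to look and compute and a tool call to move; the robot and the scene stay as the last step left them, time stands still between calls to the robot, and variables do not carry over. Pictures are saved under pics/ and viewed, about 8 in all and at most 12, crops included, and the job is handed in when it is done.

Besides the shell and the picture viewer there is one more tool, called after ">>>" as name([rows], argument=value, ...), one row to a line, values as JSON. jog_arm: Moves the arm, as the interface text tells. Its arguments: {"type":"object","properties":{"plan":{"type":"array","items":{"type":"object","properties":{"claw":{"type":"number"},"x":{"type":"number"},"y":{"type":"number"},"z":{"type":"number"},"turn":{"type":"number"}}}},"newtons":{"type":"number"}},"required":["plan"]}

```bash
mkdir -p pics; ls; python3 - <<'E'
from workcell import bot
import cv2,json
s=bot.read_state();print(s)
for n in("top","scene"):
    im=bot.read_camera(n);cv2.imwrite(f"pics/{n}0.png",im[:,:,::-1]);p=bot.camera_params(n);print(n,p)
E
```

```text
pics
{'time': 0.0, 'q': array([-1.30491445e+00,  2.64774226e-01,  1.60536929e+00, -6.08435812e-06,
        1.27369111e+00, -3.68995088e-02]), 'joint_vel': array([-0.00162587, -0.0008546 ,  0.00024214,  0.00026021,  0.00068445,
        0.0007847 ]), 'joint_torque': array([-2.62555302e-03, -5.15116632e+01, -3.67317510e+01, -2.70700684e-04,
        1.31492992e-02,  6.47773120e-06]), 'tool_pos': array([ 0.20107469, -0.64359498,  0.22995037]), 'tcp_rot': array([-3.10345845e+00, -4.73460185e-01,  4.11104424e-04]), 'wrist_force': array([ 0.18693181, -0.43038419,  0.43763185]), 'torque': array([-0.0284084 ,  0.03486913,  0.00834331]), 'width': 0.998741134164542}
top {'fx': 386.396074515872, 'fy': 386.396074515872, 'cx': 287.46056531080524, 'cy': 212.6268695729148, 'world_to_cam': array([[ 0.0184392 , -0.99970605, -0.01574208, -0.01249878],
       [ 0.98896538,  0.01592178,  0.14728876, -0.60806402],
       [-0.14699482, -0.01828426,  0.98896825, -1.00715205],
       [ 0.        ,  0.        ,  0.        ,  1.        ]])}
scene {'fx': 441.97955109389966, 'fy': 441.97955109389966, 'cx': 286.9367212996318, 'cy': 208.57864232411976, 'world_to_cam': array([[-0.8565429 , -0.51604794, -0.00536508,  0.5050621 ],
       [ 0.33081121, -0.55700446,  0.76178079, -0.27068377],
       [-0.39610378,  0.6507231 ,  0.64781266, -0.93970316],
       [ 0.        ,  0.        ,  0.        ,  1.        ]])}
```

View pics/top0.png

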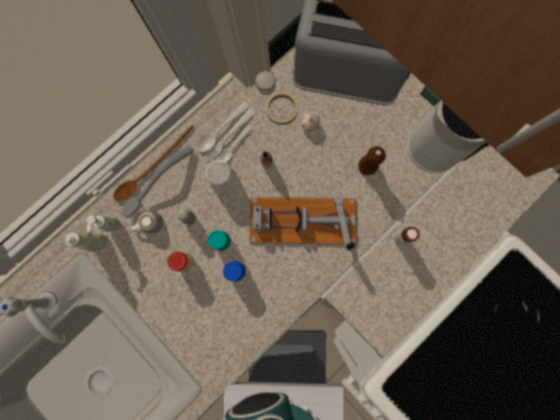

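View pics/scene0.png

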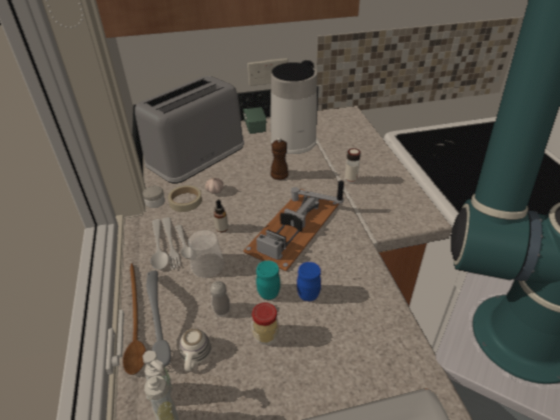

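Top view: the red-lidded jar at (178,261) is the mustard jar. The look-alikes are turquoise (219,240) and blue (234,271). The white jar with a brown lid at (410,234) and the small bottle at (266,158) are not it. The clamp lies around (303,221), pad end to the left and lever handle near (348,243). I'll check with enlarged crops.

```bash
cat > h.py <<'E'
import numpy as np,cv2
from workcell import bot
def ray(p,uv,z):
    M=p["world_to_cam"];R=M[:3,:3];c=-R.T@M[:3,3]
    d=R.T@np.array([(uv[0]-p["cx"])/p["fx"],-(uv[1]-p["cy"])/p["fy"],-1])
    return c+d*(z-c[2])/d[2]
def proj(p,X):
    M=p["world_to_cam"];q=M[:3,:3]@np.array(X)+M[:3,3]
    return np.array([p["cx"]+p["fx"]*q[0]/-q[2],p["cy"]-p["fy"]*q[1]/-q[2]])
E
python3 - <<'E'
from h import *
p=bot.camera_params("top");im=cv2.imread("pics/top0.png")
hsv=cv2.cvtColor(im,cv2.COLOR_BGR2HSV)
red=(((hsv[...,0]<8)|(hsv[...,0]>172))&(hsv[...,1]>170)&(hsv[...,2]>60)).astype(np.uint8)
n,l,st,ce=cv2.connectedComponentsWithStats(red)
for i in range(1,n):
    if st[i,4]>60: print("red",ce[i],st[i],ray(p,ce[i],.085))
bd=((hsv[...,0]>3)&(hsv[...,0]<18)&(hsv[...,1]>140)&(hsv[...,2]>70)).astype(np.uint8);bd[:185]=0;bd[255:]=0;bd[:,:240]=0;bd[:,365:]=0
c=cv2.findNonZero(cv2.morphologyEx(bd,cv2.MORPH_OPEN,np.ones((3,3))))
r=cv2.minAreaRect(c);b=cv2.boxPoints(r);W=np.array([ray(p,x,.01) for x in b]);print(b,W,W.mean(0))
print([np.linalg.norm(W[i]-W[i-1]) for i in range(4)])
for uv,z in (((219,240),.085),((234,271),.085),((348,243),.104),((186,212),.09)):print(uv,ray(p,uv,z))
a=cv2.resize(im[180:300,150:375],None,fx=3.5,fy=3.5,interpolation=cv2.INTER_CUBIC);cv2.imwrite("pics/c1.png",a)
E
```

```text
red [177.44444444 261.08730159] [168 253  19  17 252] [0.47120571 0.27893276 0.085     ]
[[250. 198.]
 [355. 198.]
 [355. 243.]
 [250. 243.]] [[ 0.65358256  0.10561098  0.01      ]
 [ 0.65817904 -0.19119087  0.01      ]
 [ 0.53122681 -0.19027256  0.01      ]
 [ 0.52616564  0.10143708  0.01      ]] [ 0.59228851 -0.04360384  0.01      ]
[np.float64(0.12748526103799443), np.float64(0.29683743828897324), np.float64(0.12695555236853812), np.float64(0.2917535367688139)]
(219, 240) [0.52748629 0.17379202 0.085     ]
(234, 271) [0.44862097 0.13164687 0.085     ]
(348, 243) [ 0.52412946 -0.15781984  0.104     ]
(186, 212) [0.59887439 0.26266908 0.09      ]
```

View pics/c1.png

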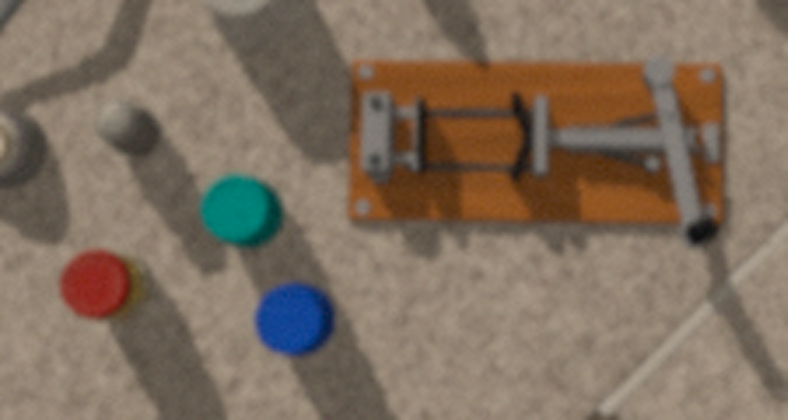

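>>> jog_arm([
  {"turn": -10.4},
  {"turn": -10.4},
  {"turn": -10.4},
  {"turn": -10.4},
  {"turn": -10.4},
  {"turn": -10.4},
  {"turn": -10.4},
  {"x": 0.04, "y": 0.025, "z": -0.01},
  {"x": 0.04, "y": 0.025, "z": -0.01},
  {"x": 0.04, "y": 0.025, "z": -0.01},
])

```text
schema error: expected keys claw, x, y, z, turn
```

>>> jog_arm([
  {"x": 0.05, "y": 0.031},
  {"x": 0.05, "y": 0.031},
  {"x": 0.05, "y": 0.031},
  {"x": 0.05, "y": 0.031},
  {"x": 0.05, "y": 0.031},
  {"x": 0.05, "y": 0.031},
  {"x": 0.05, "y": 0.031},
  {"x": 0.05, "y": 0.031},
  {"x": 0.05, "y": 0.031},
  {},
])

```text
schema error: expected keys claw, x, y, z, turn
```

```bash
python3 - <<'E'
from h import *
s=bot.read_state();print(s["time"],s["tool_pos"],s["tcp_rot"],s["q"])
p=bot.camera_params("wrist");print(p);np.save("pw1.npy",p,allow_pickle=True)
im=bot.read_camera("wrist");cv2.imwrite("pics/w1.png",im[:,:,::-1])
t=bot.camera_params("top")
# board from corners picked in crop
C=np.array([[350,62],[722,66],[722,220],[350,220]])/3.5+[150,180]-.36
W=np.array([ray(t,c,.01) for c in C]);print(W,W.mean(0))
E
```

```text
0.1 [ 0.20110816 -0.64364433  0.23006283] [-3.10366319e+00 -4.73484600e-01  3.70386620e-04] [-1.30488696e+00  2.64680609e-01  1.60527779e+00 -3.67448457e-06
  1.27366853e+00 -3.68684397e-02]
{'fx': 332.8086476278959, 'fy': 332.8086476278959, 'cx': 283.05877123335966, 'cy': 213.49624981502208, 'world_to_cam': array([[ 0.29811041, -0.95452714, -0.00284878, -0.67428126],
       [ 0.90942858,  0.28492962, -0.30291051,  0.03981079],
       [ 0.289948  ,  0.08771001,  0.95301475, -0.37954327],
       [ 0.        ,  0.        ,  0.        ,  1.        ]])}
[[ 0.65542748  0.10669423  0.01      ]
 [ 0.65679277 -0.19378531  0.01      ]
 [ 0.53266583 -0.1928439   0.01      ]
 [ 0.52754787  0.10248755  0.01      ]] [ 0.59310849 -0.04436186  0.01      ]
```

View pics/w1.png

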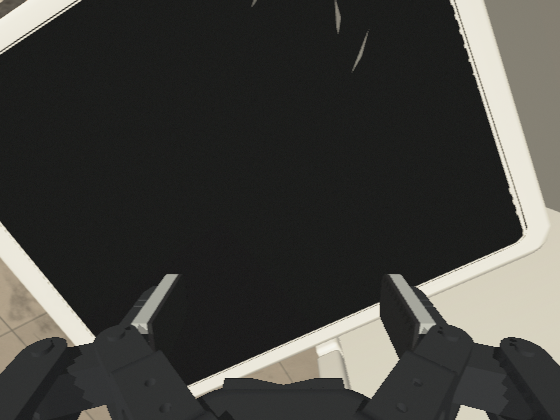

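The wrist view shows only the hob and the fingers, because the move was refused (all keys are required). Resending.

>>> jog_arm([
  {"claw": 0, "x": 0, "y": 0, "z": 0, "turn": -10.4},
  {"claw": 0, "x": 0, "y": 0, "z": 0, "turn": -10.4},
  {"claw": 0, "x": 0, "y": 0, "z": 0, "turn": -10.4},
  {"claw": 0, "x": 0, "y": 0, "z": 0, "turn": -10.4},
  {"claw": 0, "x": 0, "y": 0, "z": 0, "turn": -10.4},
  {"claw": 0, "x": 0, "y": 0, "z": 0, "turn": -10.4},
  {"claw": 0, "x": 0, "y": 0, "z": 0, "turn": -10.4},
  {"claw": 0, "x": 0.04, "y": 0.025, "z": -0.01, "turn": 0},
  {"claw": 0, "x": 0.04, "y": 0.025, "z": -0.01, "turn": 0},
  {"claw": 0, "x": 0.04, "y": 0.025, "z": -0.01, "turn": 0},
])

```text
time: 1.4
tool_pos: [0.2764, -0.5227, 0.261]
tcp_rot: [-2.219, -2.223, -0.001]
wrist_force: [1.4, -0.8, -0.0]
width: 1.004
```

>>> jog_arm([
  {"claw": 0, "x": 0.045, "y": 0.031, "z": 0, "turn": 0},
  {"claw": 0, "x": 0.045, "y": 0.031, "z": 0, "turn": 0},
  {"claw": 0, "x": 0.045, "y": 0.031, "z": 0, "turn": 0},
  {"claw": 0, "x": 0.045, "y": 0.031, "z": 0, "turn": 0},
  {"claw": 0, "x": 0.045, "y": 0.031, "z": 0, "turn": 0},
  {"claw": 0, "x": 0.045, "y": 0.031, "z": 0, "turn": 0},
  {"claw": 0, "x": 0.045, "y": 0.031, "z": 0, "turn": 0},
  {"claw": 0, "x": 0.045, "y": 0.031, "z": 0, "turn": 0},
  {"claw": 0, "x": 0.045, "y": 0.031, "z": 0, "turn": 0},
  {"claw": 0, "x": 0, "y": 0, "z": 0, "turn": 0},
])

```text
time: 2.65
tool_pos: [0.5553, -0.1151, 0.2608]
tcp_rot: [-2.212, -2.229, -0.001]
wrist_force: [-0.7, -0.7, -0.5]
width: 1.001
```

```bash
cat >> h.py <<'E'
def snap(n,name="wrist"):
    import pickle
    s=bot.read_state();p=bot.camera_params(name);im=bot.read_camera(name)[:,:,::-1].copy()
    cv2.imwrite(f"pics/{n}.png",im);pickle.dump((s,p),open(f"{n}.pkl","wb"))
    print(round(s["time"],2),s["tool_pos"].round(4),s["tcp_rot"].round(3),s["wrist_force"].round(1),round(s["width"],3),s["q"].round(2));return s,p,im
E
python3 - <<'E'
from h import *
s,p,im=snap("w2")
E
```

```text
2.65 [ 0.5553 -0.1151  0.2608] [-2.212e+00 -2.229e+00 -1.000e-03] [-0.7 -0.7 -0.5] 1.001 [-0.25  0.04  1.8   0.    1.3  -0.26]
```

View pics/w2.png

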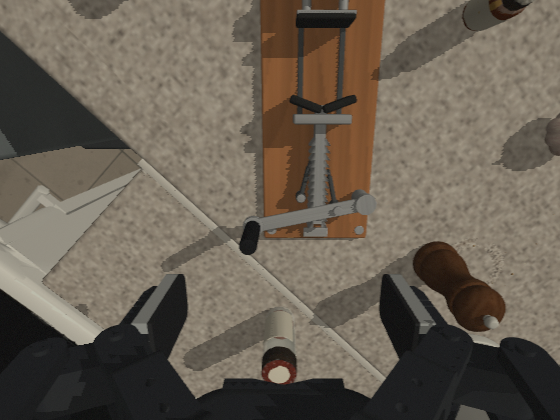

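The wrist view shows the clamp from above: near board corners at (264,240) and (366,238), V jaw at (320,108), pad face at (325,22), lever pivot disc at (366,203), and handle from (255,222) to (248,250). I'll turn these into positions.

```bash
python3 - <<'E'
from h import *
import pickle
s,p=pickle.load(open("w2.pkl","rb"))
for n,uv,z in(("cornL",(264,240),.01),("cornR",(366,238),.01),("edgeL0",(261,5),.01),("edgeR0",(384,5),.01),("pivot",(366,203),.06),("handtop",(255,224),.104),("handbot",(248,250),.044),("Vtop",(322,108),.05),("tipL",(292,99),.05),("tipR",(355,99),.05),("jawback",(323,119),.056),("padface top",(326,25),.05),("padface bot",(326,26),.03),("padtopL",(297,14),.056),("padtopR",(356,14),.056)):
    print(n,ray(p,uv,z)[:2].round(4))
t=bot.camera_params("top")
for n,uv,z in(("Vtop",(528,138),.05),("padface",(424,138),.05),("padL",(360,138),.056),("hand",(700,222),.104)): print("top",n,ray(t,np.array(uv)/3.5+[150,180]-.36,z).round(4))
E
```

```text
cornL [ 0.5311 -0.1981]
cornR [ 0.6603 -0.1943]
edgeL0 [0.5305 0.0631]
edgeR0 [0.6576 0.064 ]
pivot [ 0.6435 -0.1344]
handtop [ 0.5283 -0.1436]
handbot [ 0.5143 -0.197 ]
Vtop [ 0.5935 -0.038 ]
tipL [ 0.563  -0.0296]
tipR [ 0.6262 -0.0291]
jawback [ 0.5942 -0.0485]
padface top [0.594  0.0366]
padface bot [0.5963 0.04  ]
padtopL [0.5663 0.0441]
padtopR [0.6205 0.0445]
top Vtop [ 0.5904 -0.0376  0.05  ]
top padface [0.5891 0.0427 0.05  ]
top padL [0.5875 0.0916 0.056 ]
top hand [ 0.524 -0.162  0.104]
```

>>> jog_arm([
  {"claw": 0, "x": 0.049, "y": -0.0105, "z": 0.0075, "turn": 0},
  {"claw": 0, "x": 0.049, "y": -0.0105, "z": 0.0075, "turn": 0},
  {"claw": 0, "x": 0.049, "y": -0.0105, "z": 0.0075, "turn": 0},
  {"claw": 0, "x": 0.049, "y": -0.0105, "z": 0.0075, "turn": 0},
  {"claw": 0, "x": 0.049, "y": -0.0105, "z": 0.0075, "turn": 0},
  {"claw": 0, "x": 0.049, "y": -0.0105, "z": 0.0075, "turn": 0},
  {"claw": 0, "x": 0.049, "y": -0.0105, "z": 0.0075, "turn": 0},
  {"claw": 0, "x": 0.049, "y": -0.0105, "z": 0.0075, "turn": 0},
  {"claw": 0, "x": 0, "y": 0, "z": 0, "turn": 0},
  {"claw": 0, "x": 0, "y": 0, "z": 0, "turn": 0},
])

```text
time: 3.95
tool_pos: [0.469, 0.2721, 0.2011]
tcp_rot: [2.218, 2.223, -0.001]
wrist_force: [-1.1, 0.1, 0.3]
width: 1.0
```

```bash
python3 - <<'E'
from h import *
s,p,im=snap("w3")
hsv=cv2.cvtColor(im,cv2.COLOR_BGR2HSV)
red=(((hsv[...,0]<8)|(hsv[...,0]>172))&(hsv[...,1]>150)&(hsv[...,2]>60)).astype(np.uint8)
n,l,st,ce=cv2.connectedComponentsWithStats(red)
for i in range(1,n):
    if st[i,4]>200: print(ce[i],st[i],ray(p,ce[i],.085))
E
```

```text
3.95 [0.469  0.2721 0.2011] [ 2.218e+00  2.223e+00 -1.000e-03] [-1.1  0.1  0.3] 1.0 [ 0.48  0.04  1.92 -0.    1.19  0.48]
[287.54084265 190.08254514] [ 258  163   61   62 1163] [0.47214003 0.2863838  0.085     ]
[288.18116976 195.89728959] [ 267  175   44   42 1402] [0.47268151 0.28161425 0.085     ]
```

View pics/w3.png

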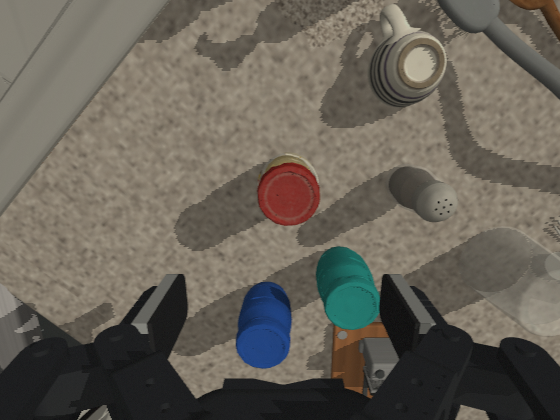

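Between (258–319, 163–225) is the red lid over yellow glass, so this is the mustard jar. Blue is at (265,325) and turquoise at (345,290). The lid centre gives (0.4727, 0.2825), which agrees with the top camera to about 3 mm. Descending.

>>> jog_arm([
  {"claw": 0, "x": 0.01, "y": 0.0035, "z": 0.03, "turn": 0},
  {"claw": 0, "x": 0, "y": 0, "z": 0.045, "turn": 0},
  {"claw": 0, "x": 0, "y": 0, "z": 0.045, "turn": 0},
  {"claw": 0, "x": 0, "y": 0, "z": 0.041, "turn": 0},
  {"claw": 0, "x": 0, "y": 0, "z": 0, "turn": 0},
  {"claw": 0.6, "x": 0, "y": 0, "z": 0, "turn": 0},
  {"claw": 0.6, "x": 0, "y": 0, "z": 0, "turn": 0},
  {"claw": 0.6, "x": 0, "y": 0, "z": 0, "turn": 0},
  {"claw": 0.6, "x": 0, "y": 0, "z": 0, "turn": 0},
  {"claw": 0.6, "x": 0, "y": 0, "z": 0, "turn": 0},
], newtons=40)

```text
time: 5.25
tool_pos: [0.4744, 0.2841, 0.0434]
tcp_rot: [2.217, 2.223, 0.006]
wrist_force: [-0.6, -2.3, 4.9]
width: 0.611
```

>>> jog_arm([
  {"claw": 0.6, "x": 0, "y": 0, "z": 0, "turn": 0},
  {"claw": 0.6, "x": 0, "y": 0, "z": -0.01, "turn": 0},
  {"claw": 0.6, "x": 0, "y": 0, "z": -0.02, "turn": 0},
  {"claw": 0.6, "x": 0, "y": 0, "z": 0, "turn": 0},
])

```text
time: 5.75
tool_pos: [0.4742, 0.2845, 0.0729]
tcp_rot: [2.217, 2.223, 0.008]
wrist_force: [1.2, -0.5, -2.5]
width: 0.611
```

```bash
python3 - <<'E'
from h import *
s,p,im=snap("w4")
E
```

```text
5.75 [0.4742 0.2845 0.0729] [2.217 2.223 0.008] [ 1.2 -0.5 -2.5] 0.611 [0.5  0.18 2.02 0.   0.94 0.49]
```

View pics/w4.png

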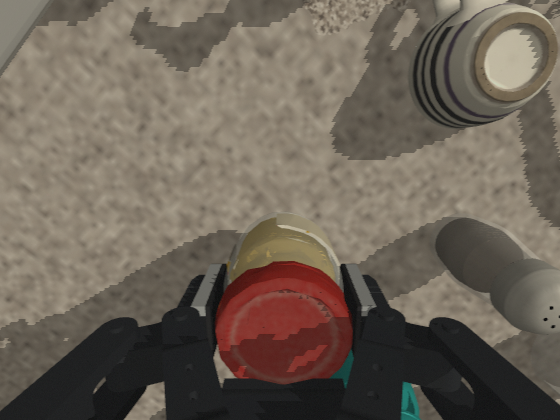

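The jar is held upright between the pads, lid centre near (285,323). I'll compute its offset from the tool, then carry it.

```bash
python3 - <<'E'
from h import *
import pickle
s,p=pickle.load(open("w4.pkl","rb"))
for uv in((284,336),(284,262),(216,328),(353,328)):print(uv,ray(p,uv,.1145).round(4))
print(proj(p,[.4742,.2845,.1145]),proj(p,[.4742,.2565,.1145]),proj(p,[.4742,.3125,.1145]))
E
```

```text
(284, 336) [0.4741 0.2833 0.1145]
(284, 262) [0.474  0.3124 0.1145]
(216, 328) [0.45   0.2867 0.1145]
(353, 328) [0.4985 0.2867 0.1145]
[284.33971901 333.27034606] [284.06570609 395.41256683] [284.65543068 261.67144643]
```

>>> jog_arm([
  {"claw": 0.6, "x": 0, "y": 0, "z": -0.045, "turn": 0},
  {"claw": 0.6, "x": 0, "y": 0, "z": -0.06, "turn": 0},
  {"claw": 0.6, "x": -0.04, "y": 0.0171, "z": 0, "turn": 0},
  {"claw": 0.6, "x": -0.04, "y": 0.0171, "z": 0, "turn": 0},
  {"claw": 0.6, "x": -0.04, "y": 0.0171, "z": 0, "turn": 0},
  {"claw": 0.6, "x": -0.04, "y": 0.0171, "z": 0, "turn": 0},
  {"claw": 0.6, "x": -0.04, "y": 0.0171, "z": 0, "turn": 0},
  {"claw": 0.6, "x": -0.04, "y": 0.0171, "z": 0, "turn": 0},
  {"claw": 0.6, "x": -0.04, "y": 0.0171, "z": 0, "turn": 0},
  {"claw": 0.6, "x": 0, "y": 0, "z": 0, "turn": 0},
])

```text
time: 7.05
tool_pos: [0.5932, 0.001, 0.1742]
tcp_rot: [-2.222, -2.22, 0.002]
wrist_force: [0.3, 0.1, -3.8]
width: 0.613
```

>>> jog_arm([
  {"claw": 0.6, "x": 0, "y": 0, "z": 0, "turn": 0},
])

```text
time: 7.18
tool_pos: [0.592, 0.0039, 0.1742]
tcp_rot: [-2.218, -2.222, 0.002]
wrist_force: [-0.4, -0.2, -2.0]
width: 0.609
```

```bash
python3 - <<'E'
from h import *
s,p,im=snap("w5")
E
```

```text
7.17 [0.592  0.0039 0.1742] [-2.218e+00 -2.222e+00  2.000e-03] [-0.4 -0.2 -2. ] 0.609 [-0.04  0.15  1.85  0.    1.15 -0.04]
```

View pics/w5.png

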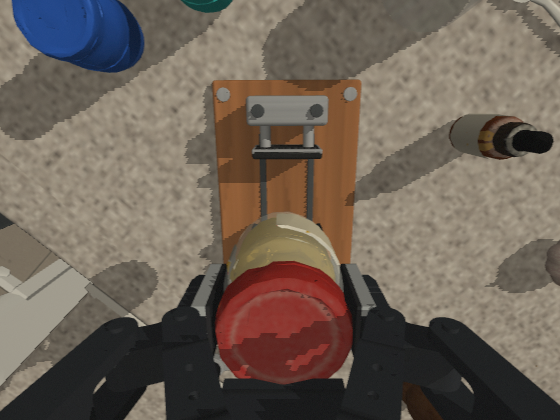

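Held jar above the clamp; the pad's rubber face is at row ~157 (cols 253–322), board far corners at (214,81) and (361,80).

```bash
python3 - <<'E'
from h import *
import pickle
s,p=pickle.load(open("w5.pkl","rb"))
for uv,z in(((214,81),.01),((361,80),.01),((253,152),.05),((322,152),.05),((287,158),.05),((287,158),.03),((287,148),.05),((248,97),.056),((328,97),.056)):print(uv,ray(p,uv,z).round(4))
E
```

```text
(214, 81) [0.5318 0.1026 0.01  ]
(361, 80) [0.6577 0.1036 0.01  ]
(253, 152) [0.5674 0.0473 0.05  ]
(322, 152) [0.622  0.0474 0.05  ]
(287, 158) [0.5944 0.0427 0.05  ]
(287, 158) [0.5945 0.0398 0.03  ]
(287, 148) [0.5943 0.0505 0.05  ]
(248, 97) [0.5653 0.0883 0.056 ]
(328, 97) [0.6243 0.0884 0.056 ]
```

>>> jog_arm([
  {"claw": 0.6, "x": 0, "y": 0.0025, "z": 0.03, "turn": 0},
  {"claw": 0.6, "x": 0, "y": 0, "z": 0.04, "turn": 0},
  {"claw": 0.6, "x": 0, "y": 0, "z": 0.03, "turn": 0},
  {"claw": 0.6, "x": 0, "y": 0, "z": 0.012, "turn": 0},
  {"claw": 0.6, "x": 0, "y": 0, "z": 0.003, "turn": 0},
  {"claw": 0.6, "x": 0, "y": 0, "z": 0.002, "turn": 0},
  {"claw": 0.6, "x": 0, "y": 0, "z": 0, "turn": 0},
  {"claw": 0.6, "x": 0, "y": 0, "z": 0, "turn": 0},
])

```text
time: 8.22
tool_pos: [0.5961, 0.0037, 0.0594]
tcp_rot: [2.218, 2.223, 0.002]
wrist_force: [-0.2, -0.4, -3.0]
width: 0.606
```

>>> jog_arm([
  {"claw": 0.6, "x": 0, "y": -0.001, "z": 0.0025, "turn": 0},
  {"claw": 0.6, "x": 0, "y": 0, "z": 0.001, "turn": 0},
  {"claw": 0.6, "x": 0, "y": 0, "z": 0.001, "turn": 0},
  {"claw": 0.6, "x": 0, "y": 0, "z": 0.001, "turn": 0},
  {"claw": 0.6, "x": 0, "y": 0, "z": 0, "turn": 0},
])

```text
time: 8.85
tool_pos: [0.5942, 0.0037, 0.0535]
tcp_rot: [-2.218, -2.224, 0.001]
wrist_force: [-4.4, -0.2, 4.9]
width: 0.611
```

>>> jog_arm([
  {"claw": 0, "x": 0, "y": 0, "z": 0, "turn": 0},
  {"claw": 0, "x": 0, "y": 0, "z": 0, "turn": 0},
  {"claw": 0, "x": 0, "y": 0, "z": 0, "turn": 0},
  {"claw": 0, "x": 0, "y": 0, "z": 0, "turn": 0},
  {"claw": 0, "x": 0, "y": 0, "z": -0.04, "turn": 0},
  {"claw": 0, "x": 0, "y": 0, "z": -0.06, "turn": 0},
  {"claw": 0, "x": 0, "y": 0, "z": -0.06, "turn": 0},
  {"claw": 0, "x": -0.05, "y": 0, "z": 0, "turn": 0},
  {"claw": 0, "x": -0.05, "y": 0, "z": 0, "turn": 0},
  {"claw": 0, "x": 0, "y": 0, "z": 0, "turn": 0},
])

```text
time: 10.1
tool_pos: [0.5945, -0.0993, 0.2131]
tcp_rot: [2.222, 2.219, -0.001]
wrist_force: [-0.7, 0.4, 0.1]
width: 1.0
```

```bash
python3 - <<'E'
from h import *
s,p,im=snap("w6")
E
```

```text
10.1 [ 0.5945 -0.0993  0.2131] [ 2.222e+00  2.219e+00 -1.000e-03] [-0.7  0.4  0.1] 1.0 [-0.21  0.14  1.79 -0.    1.22 -0.2 ]
```

View pics/w6.png

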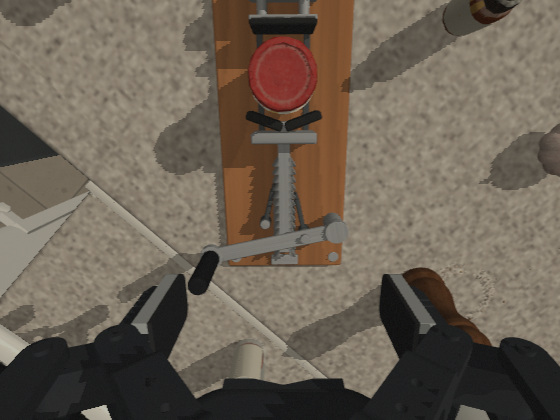

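The jar stands upright and free between the V tips (row ~118) and the pad face (row ~30), lid at (283,74). Handle top is at (209,256). Next I'll work out the pushing position and try top-camera lid tracking.

```bash
cat >> h.py <<'E'
def lid(n):
    "sub-pixel lid position from the top camera"
    p=bot.camera_params("top");im=bot.read_camera("top")[:,:,::-1].copy();cv2.imwrite(f"pics/{n}.png",im)
    hsv=cv2.cvtColor(im,cv2.COLOR_BGR2HSV).astype(int)
    red=(((hsv[...,0]<6)|(hsv[...,0]>172))&(hsv[...,1]>170)&(hsv[...,2]>60)).astype(np.uint8);red[:190]=0;red[250:]=0;red[:,:250]=0;red[:,:320]*=1;red[:,320:]=0
    k,l,st,ce=cv2.connectedComponentsWithStats(red);i=1+np.argmax(st[1:,4]);print("lid",ce[i].round(2),st[i,4],ray(p,ce[i],.095).round(4))
E
python3 - <<'E'
from h import *
import pickle
s,p=pickle.load(open("w6.pkl","rb"))
for n,uv,z in(("lid",(283,74),.095),("handtop",(209,254),.104),("handbot",(201,282),.05),("Vtips",(248,114),.05),("Vtips",(321,114),.05),("V",(285,126),.05),("pad",(283,34),.05)):print(n,ray(p,uv,z).round(4))
s,p=pickle.load(open("w2.pkl","rb"));print("spice foot",ray(p,(280,325),0),"mill",ray(p,(440,265),.0))
lid("t1")
E
```

```text
lid [0.5943 0.0006 0.095 ]
handtop [ 0.5332 -0.1372  0.104 ]
handbot [ 0.5097 -0.1932  0.05  ]
Vtips [ 0.5635 -0.0278  0.05  ]
Vtips [ 0.6276 -0.0279  0.05  ]
V [ 0.596 -0.038  0.05 ]
pad [0.5943 0.035  0.05  ]
spice foot [ 0.55193185 -0.33162966  0.        ] mill [ 0.76475641 -0.23609219  0.        ]
lid [285.5  215.91] 266 [0.5921 0.002  0.095 ]
```

```bash
python3 - <<'E'
from h import *
import pickle
for f,a,b in(("w6",(202,283),(209,256)),("w2",(248,246),(255,224))):
    s,p=pickle.load(open(f+".pkl","rb"));print(ray(p,a,.104).round(4),ray(p,b,.046).round(4))
E
```

```text
[ 0.5255 -0.1639  0.104 ] [ 0.5189 -0.1659  0.046 ]
[ 0.5211 -0.1663  0.104 ] [ 0.5232 -0.164   0.046 ]
```

>>> jog_arm([
  {"claw": 1, "x": -0.035, "y": -0.025, "z": 0, "turn": 0},
  {"claw": 1, "x": -0.035, "y": -0.025, "z": 0, "turn": 0},
  {"claw": 1, "x": -0.035, "y": -0.0255, "z": 0, "turn": 0},
  {"claw": 1, "x": 0, "y": 0, "z": 0.05, "turn": 0},
  {"claw": 1, "x": 0, "y": 0, "z": 0.05, "turn": 0},
  {"claw": 1, "x": 0, "y": 0, "z": 0.05, "turn": 0},
  {"claw": 1, "x": 0, "y": 0, "z": 0, "turn": 0},
  {"claw": 1, "x": 0, "y": 0, "z": 0, "turn": 0},
], newtons=30)

```text
time: 11.2
tool_pos: [0.5206, -0.2012, 0.0642]
tcp_rot: [2.216, 2.224, 0.001]
wrist_force: [0.5, 0.0, 0.6]
width: -0.003
```

```bash
python3 - <<'E'
from h import *
s=bot.read_state();print(s["time"],s["tool_pos"],s["wrist_force"],s["width"])
lid("t2")
E
```

```text
11.2 [ 0.52060902 -0.20115945  0.06424284] [0.4751537  0.02527559 0.55509244] -0.003067515669901165
lid [285.53 215.92] 266 [0.5921 0.0019 0.095 ]
```

>>> jog_arm([
  {"claw": 1, "x": 0.013, "y": 0, "z": 0, "turn": 0},
  {"claw": 1, "x": 0.013, "y": 0, "z": 0, "turn": 0},
  {"claw": 1, "x": 0.013, "y": 0, "z": 0, "turn": 0},
  {"claw": 1, "x": 0.013, "y": 0, "z": 0, "turn": 0},
  {"claw": 1, "x": 0.01, "y": 0, "z": 0, "turn": 0},
  {"claw": 1, "x": 0, "y": 0, "z": 0, "turn": 0},
])

```text
time: 12.0
tool_pos: [0.5192, -0.1385, 0.0627]
tcp_rot: [-2.217, -2.225, -0.0]
wrist_force: [0.1, -1.2, 1.1]
width: 0.0
```

```bash
python3 - <<'E'
from h import *
lid("t3")
E
```

```text
lid [285.7  215.94] 271 [0.592  0.0015 0.095 ]
```

>>> jog_arm([
  {"claw": 1, "x": 0.006, "y": 0, "z": 0, "turn": 0},
  {"claw": 1, "x": 0, "y": 0, "z": 0, "turn": 0},
])

```text
time: 12.3
tool_pos: [0.5194, -0.1336, 0.0629]
tcp_rot: [2.218, 2.224, 0.0]
wrist_force: [0.8, -2.0, 0.9]
width: 0.002
```

>>> jog_arm([
  {"claw": 1, "x": 0.004, "y": 0, "z": 0, "turn": 0},
  {"claw": 1, "x": 0, "y": 0, "z": 0, "turn": 0},
])

```text
time: 12.55
tool_pos: [0.5196, -0.1331, 0.063]
tcp_rot: [2.213, 2.222, -0.006]
wrist_force: [0.6, -15.1, -2.8]
width: 0.003
```

>>> jog_arm([
  {"claw": 1, "x": -0.02, "y": 0, "z": 0, "turn": 0},
  {"claw": 1, "x": -0.02, "y": 0, "z": 0, "turn": 0},
  {"claw": 1, "x": -0.02, "y": 0, "z": 0, "turn": 0},
  {"claw": 1, "x": -0.012, "y": 0, "z": 0, "turn": 0},
  {"claw": 1, "x": 0, "y": 0, "z": 0, "turn": 0},
  {"claw": 1, "x": 0, "y": 0, "z": 0, "turn": 0},
  {"claw": 1, "x": 0, "y": 0, "z": 0, "turn": 0},
  {"claw": 1, "x": 0, "y": 0, "z": 0, "turn": 0},
])

```text
time: 13.55
tool_pos: [0.5193, -0.2009, 0.0628]
tcp_rot: [-2.218, -2.225, -0.0]
wrist_force: [-0.3, -0.9, -0.2]
width: 0.002
```

```bash
python3 - <<'E'
from h import *
lid("t4")
E
```

```text
lid [285.72 215.92] 271 [0.5921 0.0014 0.095 ]
```

>>> jog_arm([
  {"claw": 1, "x": 0.013, "y": 0, "z": 0, "turn": 0},
  {"claw": 1, "x": 0.013, "y": 0, "z": 0, "turn": 0},
  {"claw": 1, "x": 0.013, "y": 0, "z": 0, "turn": 0},
  {"claw": 1, "x": 0.013, "y": 0, "z": 0, "turn": 0},
  {"claw": 1, "x": 0.01, "y": 0, "z": 0, "turn": 0},
  {"claw": 1, "x": 0.004, "y": 0, "z": 0, "turn": 0},
  {"claw": 1, "x": 0.004, "y": 0, "z": 0, "turn": 0},
  {"claw": 1, "x": 0, "y": 0, "z": 0, "turn": 0},
])

```text
time: 14.6
tool_pos: [0.5199, -0.1332, 0.0631]
tcp_rot: [2.215, 2.223, -0.002]
wrist_force: [0.5, -9.0, -2.3]
width: 0.0
```

```bash
python3 - <<'E'
from h import *
lid("t5")
E
```

```text
lid [282.47 215.86] 266 [0.5921 0.0098 0.095 ]
```

>>> jog_arm([
  {"claw": 1, "x": -0.02, "y": 0, "z": 0, "turn": 0},
  {"claw": 1, "x": -0.02, "y": 0, "z": 0, "turn": 0},
  {"claw": 1, "x": -0.02, "y": 0, "z": 0, "turn": 0},
  {"claw": 1, "x": -0.01, "y": 0, "z": 0, "turn": 0},
  {"claw": 1, "x": 0, "y": 0, "z": 0, "turn": 0},
  {"claw": 1, "x": 0, "y": 0, "z": 0, "turn": 0},
  {"claw": 1, "x": 0, "y": 0, "z": 0, "turn": 0},
  {"claw": 1, "x": 0, "y": 0, "z": 0, "turn": 0},
])

```text
time: 15.65
tool_pos: [0.5193, -0.2009, 0.0628]
tcp_rot: [-2.218, -2.225, -0.0]
wrist_force: [-0.1, -0.3, -0.3]
width: 0.0
```

```bash
python3 - <<'E'
from h import *
lid("t6")
im=cv2.imread("pics/t6.png");cv2.imwrite("pics/c6.png",cv2.resize(im[190:255,240:365],None,fx=6,fy=6,interpolation=cv2.INTER_CUBIC))
E
```

```text
lid [282.69 215.7 ] 267 [0.5925 0.0093 0.095 ]
```

View pics/c6.png

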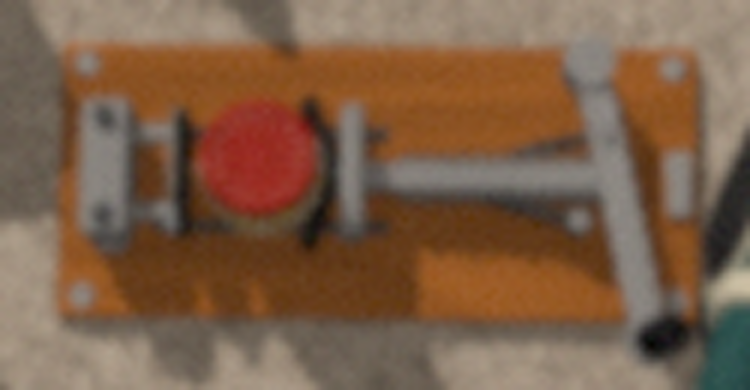

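The jaw V now touches the jar (lid at crop 258,157), the pad strip (crop x≈180) is still a few mm clear, and the lever is right back. Third stroke, also tracking the pad strip.

>>> jog_arm([
  {"claw": 1, "x": 0.013, "y": 0, "z": 0, "turn": 0},
  {"claw": 1, "x": 0.013, "y": 0, "z": 0, "turn": 0},
  {"claw": 1, "x": 0.013, "y": 0, "z": 0, "turn": 0},
  {"claw": 1, "x": 0.013, "y": 0, "z": 0, "turn": 0},
  {"claw": 1, "x": 0.01, "y": 0, "z": 0, "turn": 0},
  {"claw": 1, "x": 0.004, "y": 0, "z": 0, "turn": 0},
  {"claw": 1, "x": 0.004, "y": 0, "z": 0, "turn": 0},
  {"claw": 1, "x": 0, "y": 0, "z": 0, "turn": 0},
])

```text
time: 16.7
tool_pos: [0.5199, -0.1333, 0.0631]
tcp_rot: [2.215, 2.223, -0.002]
wrist_force: [0.9, -9.7, -2.9]
width: -0.0
```

```bash
cat >> h.py <<'E'
def strip(n):
    g=cv2.cvtColor(cv2.imread(f"pics/{n}.png"),cv2.COLOR_BGR2GRAY).astype(float)
    for r0,r1 in((209,213),(225,229)):
        v=g[r0:r1,260:276].mean(0);w=np.clip(np.median(v)-8-v,0,None);print(n,"pad col",round(260+(w*np.arange(16)).sum()/max(w.sum(),1e-6),2),v.round().astype(int))
E
python3 - <<'E'
from h import *
lid("t7");[strip(n) for n in("t4","t6","t7")]
E
```

```text
lid [279.66 215.84] 273 [0.592  0.0171 0.095 ]
t4 pad col 270.6 [110  89  80  91 108 114 116 116 105  75  46  49  69  79  83  85]
t4 pad col 271.87 [96 77 74 75 74 76 83 96 98 74 40 37 47 53 55 55]
t6 pad col 270.61 [110  88  80  91 107 114 114 115 106  76  45  50  68  80  86  82]
t6 pad col 271.82 [ 96  78  72  74  74  76  84  94 100  72  41  35  50  52  56  56]
t7 pad col 270.82 [108  88  79  91 104 111 114 118 114  82  57  64  74  77  76  75]
t7 pad col 270.79 [96 75 71 73 74 76 77 78 76 52 32 38 52 57 60 66]
```

>>> jog_arm([
  {"claw": 1, "x": -0.02, "y": 0, "z": 0, "turn": 0},
  {"claw": 1, "x": -0.02, "y": 0, "z": 0, "turn": 0},
  {"claw": 1, "x": -0.02, "y": 0, "z": 0, "turn": 0},
  {"claw": 1, "x": -0.01, "y": 0, "z": 0, "turn": 0},
  {"claw": 1, "x": 0, "y": 0, "z": 0, "turn": 0},
  {"claw": 1, "x": 0, "y": 0, "z": 0, "turn": 0},
  {"claw": 1, "x": 0, "y": 0, "z": 0, "turn": 0},
  {"claw": 1, "x": 0, "y": 0, "z": 0, "turn": 0},
])

```text
time: 17.75
tool_pos: [0.5193, -0.2009, 0.0628]
tcp_rot: [-2.218, -2.225, -0.0]
wrist_force: [0.1, 0.1, 0.1]
width: -0.001
```

```bash
python3 - <<'E'
from h import *
lid("t8");strip("t8")
E
```

```text
lid [280.   215.88] 269 [0.5919 0.0163 0.095 ]
t8 pad col 270.56 [110  90  79  93 106 114 116 115 105  76  50  58  72  76  77  77]
t8 pad col 271.26 [98 77 72 74 76 79 83 96 99 72 40 38 48 58 60 65]
```

After three strokes the pad strip hasn't moved, so the jar just reaches the pad. A fourth tooth should push it back about 8 mm.

>>> jog_arm([
  {"claw": 1, "x": 0.013, "y": 0, "z": 0, "turn": 0},
  {"claw": 1, "x": 0.013, "y": 0, "z": 0, "turn": 0},
  {"claw": 1, "x": 0.013, "y": 0, "z": 0, "turn": 0},
  {"claw": 1, "x": 0.013, "y": 0, "z": 0, "turn": 0},
  {"claw": 1, "x": 0.01, "y": 0, "z": 0, "turn": 0},
  {"claw": 1, "x": 0.004, "y": 0, "z": 0, "turn": 0},
  {"claw": 1, "x": 0.004, "y": 0, "z": 0, "turn": 0},
  {"claw": 1, "x": 0, "y": 0, "z": 0, "turn": 0},
])

```text
time: 18.8
tool_pos: [0.5197, -0.1333, 0.0628]
tcp_rot: [2.213, 2.223, -0.004]
wrist_force: [1.8, -11.3, -3.5]
width: -0.004
```

```bash
python3 - <<'E'
from h import *
lid("t9");strip("t9")
E
```

```text
lid [276.68 215.82] 266 [0.5919 0.0248 0.095 ]
t9 pad col 267.43 [108  88  77  90 103 100  75  50  54  72  76  76  78  76  76  78]
t9 pad col 267.95 [94 74 71 77 84 87 66 38 38 51 54 61 63 66 69 70]
```

>>> jog_arm([
  {"claw": 1, "x": -0.02, "y": 0, "z": 0, "turn": 0},
  {"claw": 1, "x": -0.02, "y": 0, "z": 0, "turn": 0},
  {"claw": 1, "x": -0.02, "y": 0, "z": 0, "turn": 0},
  {"claw": 1, "x": -0.01, "y": 0, "z": 0, "turn": 0},
  {"claw": 1, "x": 0, "y": 0, "z": 0, "turn": 0},
  {"claw": 1, "x": 0, "y": 0, "z": 0, "turn": 0},
  {"claw": 1, "x": 0, "y": 0, "z": 0, "turn": 0},
  {"claw": 1, "x": 0, "y": 0, "z": 0, "turn": 0},
])

```text
time: 19.85
tool_pos: [0.5193, -0.201, 0.0628]
tcp_rot: [-2.218, -2.225, -0.0]
wrist_force: [1.1, 0.6, 0.5]
width: 0.002
```

```bash
python3 - <<'E'
from h import *
lid("t10");strip("t10")
im=cv2.imread("pics/t10.png");cv2.imwrite("pics/c10.png",cv2.resize(im[190:255,240:365],None,fx=6,fy=6,interpolation=cv2.INTER_CUBIC))
E
```

```text
lid [277.71 215.87] 268 [0.5919 0.0222 0.095 ]
t10 pad col 268.53 [109  90  79  92 107 112 108  85  60  59  73  76  78  78  77  75]
t10 pad col 269.1 [97 78 71 74 80 89 95 73 41 35 49 56 62 66 71 71]
```

View pics/c10.png

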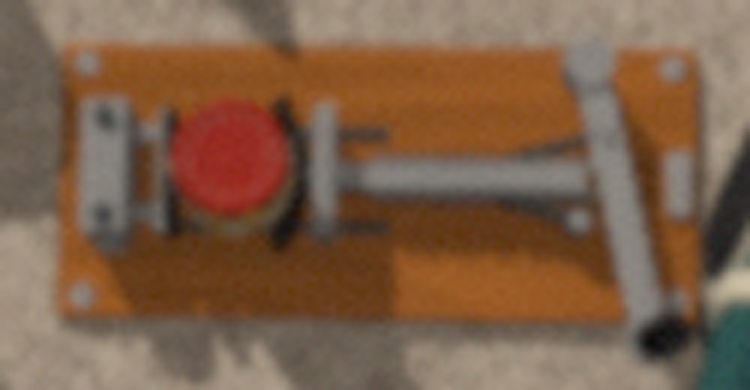

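```bash
python3 - <<'E'
from h import *
import pickle
for f in("w5","w6"):
    s,p=pickle.load(open(f+".pkl","rb"));M=p["world_to_cam"];c=-M[:3,:3].T@M[:3,3];print(f,c-s["tool_pos"],c,proj(p,[c[0],c[1],.05]))
g=cv2.imread("pics/w5.png",0);print("w5 rows 110-175",g[110:175,280:292].mean(1).round().astype(int));print(g[110:175,254:258].mean(1).round().astype(int))
E
```

```text
w5 [-1.02437990e-05  7.64547301e-02  1.41801133e-01] [0.59196417 0.08032648 0.31601475] [284.11683409 108.37887237]
w6 [-0.0001421   0.0766991   0.14168779] [ 0.59436554 -0.02261473  0.35473954] [283.15932991 107.75273182]
w5 rows 110-175 [124 126 127 128 128 127 127 127 129 128 126 125 116 100  83  67  66  66
  66  66  66  66  66  66  66  66  66  66  66  70  72  72  81  81  68  24
  29  34  43 113 130 126  53  39  36  35  35  31  25  54  65  65  65  65
  65  65  65  65  71  73  75  82  84  90  91]
[ 63  63  62  62  62  60  59  66 103 103 125 124 118 102  85  69  70  69
  70  70  70  70  70  70  69  70  69  69  70  70  70  70  70  70  70  61
  52  62  49  96 130 126  46  43  36  34  34  31  28  58  68  69  70  70
  69  69  68  70  70  70  69  69  69  69  69]
```

>>> jog_arm([
  {"claw": 1, "x": 0, "y": 0, "z": -0.05, "turn": 0},
  {"claw": 1, "x": 0, "y": 0, "z": -0.06, "turn": 0},
  {"claw": 1, "x": 0.04, "y": 0.0145, "z": 0, "turn": 0},
  {"claw": 1, "x": 0.04, "y": 0.0145, "z": 0, "turn": 0},
  {"claw": 1, "x": 0.04, "y": 0.0145, "z": 0, "turn": 0},
  {"claw": 1, "x": 0.04, "y": 0.0145, "z": 0, "turn": 0},
  {"claw": 1, "x": 0.045, "y": 0.0145, "z": 0, "turn": 0},
  {"claw": 1, "x": 0, "y": 0, "z": 0, "turn": 0},
  {"claw": 1, "x": 0, "y": 0, "z": 0, "turn": 0},
])

```text
time: 21.02
tool_pos: [0.591, 0.0038, 0.1726]
tcp_rot: [-2.217, -2.226, 0.001]
wrist_force: [-0.3, 0.3, 0.1]
width: -0.001
```

```bash
python3 - <<'E'
from h import *
s,p,im=snap("w7")
g=cv2.imread("pics/w7.png",0)
for c in(254,262,282,310,320):print(c,g[90:190,c-1:c+2].mean(1).round().astype(int))
cv2.imwrite("pics/c7.png",cv2.resize(im[70:270,190:390],None,fx=3,fy=3,interpolation=cv2.INTER_CUBIC))
c5=cv2.imread("pics/w5.png")[70:220,190:390]
cv2.imwrite("pics/c57.png",np.vstack([cv2.resize(c5[:100],None,fx=4,fy=3),cv2.resize(im[70:170,190:390],None,fx=4,fy=3)]))
E
```

```text
21.02 [0.591  0.0038 0.1726] [-2.217e+00 -2.226e+00  1.000e-03] [-0.3  0.3  0.1] -0.001 [-0.04  0.15  1.85 -0.    1.14 -0.04]
254 [ 97  98  97  97  98 106 131 129 127 127 125 124 125 128 109  82  63  64
  62  62  61  61  61  60  60  65  74  87  87 123 122 122 109  95  78  63
  67  67  66  67  66  67  67  66  66  65  67  66  66  66  67  83  93 122
 120 107  85  37  32  32  33  34  58  65  66  65  66  65  66  65  65  65
  65  65  64  65  64  66  65  64  65  64  73  76  81  85  84  82  77  62
  58  62  59  57  55  50  54  58  62  64]
262 [ 93  93  93  93  96 107 132 130 128 128 126 125 126 129 114  85  69  65
  64  65  64  63  63  63  64  75 100 123 124 123 122 122 109  94  78  67
  83  83  83  82  83  82  82  82  81  80  80  80  81  84  81  95  98 126
 123  88  51  35  35  33  32  26  33  44  45  45  45  44  44  50  56  66
  75  76  79  80  84  87  86  77  51  40  37  42  56  66  72  74  75  73
  73  72  71  70  77  86  90  87  90  93]
282 [ 92  92  92  92  93 110 132 132 130 130 128 126 128 130 130 128 126 125
 124 122 122 123 124 124 124 123 124 125 125 123 123 122 109  94  77  63
  
[... 380 characters left out ...]
  86 124 123 109  93  76  67
  88  88  88  88 105 113 125 129 130 130 130 131 130 131 115  95 107 128
 125  78  47  34  35  34  33  27  39  59  60  59  70  97 133 163 178 174
 151 129 133 130 120  87  70  61  62  65  71  75  80  81  83  83  74  66
  64  74  84  88  75  77  91  83  79  82]
320 [ 66  96  96  96  97 112 132 131 132 132 130 129 131 123  76  64  64  63
  63  62  61  62  62  61  61  60  67 119 126 125 124 124 110  93  76  79
  96  98  98  98  98  97  97  97  98  98  98  98  98  98  97  95 108 128
 126  77  49  36  35  34  34  27  66  98  98  98  98  98  98  98  98  98
  98  99  98  99  98  98  98  99 107 115 127 140 146 150 153 158 135 137
 129 123 103  90  81  70  74  79  79  80]
```

View pics/c57.png

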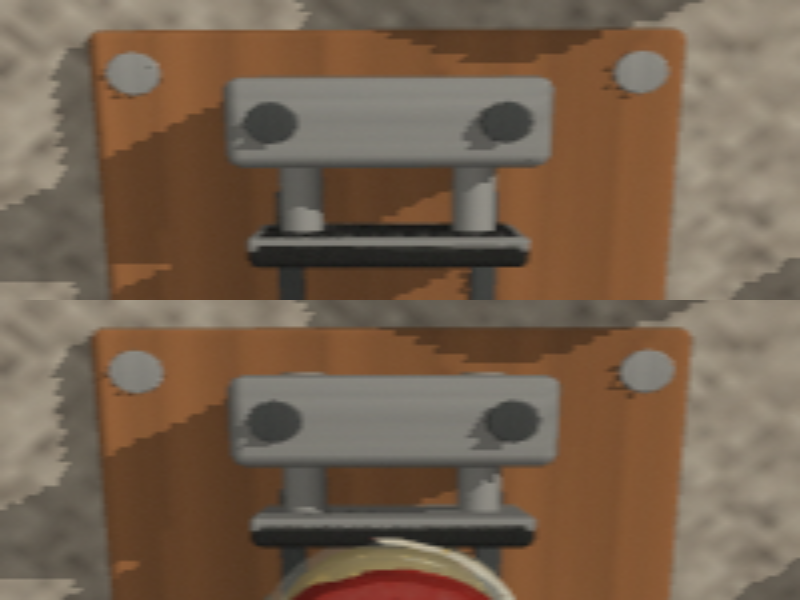

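```bash
python3 - <<'E'
from h import *
import pickle
for f,rows in(("w5",(124,149,152,158.7)),("w7",(124,142,145.3,151.6))):
    s,p=pickle.load(open(f+".pkl","rb"))
    y=[ray(p,(284,r),z)[1]*1e3 for r,z in zip(rows,(.056,.053,.053,.05))];print(f,np.round(y,1),"rel block",np.round(y[0]-np.array(y),1))
E
```

```text
w5 [69.1 50.1 47.8 42.1] rel block [ 0.  19.  21.3 27. ]
w7 [68.9 55.3 52.8 47.6] rel block [ 0.  13.6 16.1 21.3]
```

The last picture shows the pad pushed back with the jar against it: front edge at row 158.7 before and 151.6 now, block edge unchanged at row 124. That is about 5.5 of 18 mm. One more tooth would give about 13.5 mm, farther from the 9 mm middle and irreversible, so I'm stopping here. The arm is clear.

```bash
python3 - <<'E'
from h import *
lid("t11");strip("t11")
print(bot.finish_job())
E
```

```text
lid [273.47 220.73] 45 [0.579  0.0329 0.095 ]
t11 pad col 272.41 [111  90  80  93 104 104  90  70  52  46  36  36  34  32  32  32]
t11 pad col 269.0 [97 79 74 76 81 92 95 72 40 36 52 59 64 68 72 72]
the job is handed in; nothing more can be done
None
```

The mustard jar is upright in the clamp, released and gripped after four full lever strokes, and the job is handed in at about 21 s. The pad ended up pushed back about 5.5 of its 18 mm, which is short of half way.

- **Placing:** I set the jar between the V jaw and the pad and let go. A close picture then showed it standing free. I moved the jaw only by pushing the lever, each time to its hard stop, and the lever was right back before the next stroke.
- **Grip:** The close camera puts the pad 5.2–5.7 mm back, about 15 N by the spring figures. The top camera is coarser and gave about 5 mm from the pad strip and about 6 mm from the lid. One more tooth would have given about 13.5 mm, a little farther from the 9 mm middle and with no way back, so I stopped. It is a close call between the two teeth.
- **Last check:** The final top-camera lid reading, taken just before hand-in, was spoiled: the arm blocked the view (45 lid pixels instead of about 268). One of the two pad-strip readings was blocked too; the other matched the earlier value. The last good lid reading was stable and the last close view showed the jar in place. The arm was touching nothing. I saw no sign of the other jars or the mill being touched, but I took no separate final picture of them.

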